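# Clear the junction box cover and hold it open for inspection

### The job

Take the dark grey conduit elbow off the shut cover of the junction box and lay it flat (do not drop it) in the blue tray, keeping the cover shut until that is done. Then raise the cover, which has a red handle and springs shut, to 50 degrees from shut, within 5 degrees either way, and finish while still holding it there, steady, so that the wiring can be inspected. Do not disturb the tape roll, jar, water bottle or screwdriver.

Things in the scene. Friction and masses are not known exactly. Their poses are not given: they have to be found in the camera images.
- enclosure: Pale grey steel junction box lying on its back, fixed to the bench, 200 (x) x 280 (y) x 100 (z) mm, open at the top under its hinged cover. Origin: centre of its underside; z up; the hinge is along its +x upper edge, parallel to its y axis; its -x side (with two round conduit entries) is the side where the cover opens, and faces roughly towards the robot.
- cover (a joint): Opening angle of the box's cover, rad: 0 = shut (level), grows as the handle edge rises, stops at 1.75; 50 degrees is 0.873. The cover is a flat pale grey plate 206 x 286 x 6 mm, about 0.5 kg, its top face 106 mm above the bench when shut. Its weight and a spring always drive it shut (about 5 N up at the handle opens it); it falls shut when let go.
- cover_hinge (a point): Point on the hinge axis in the middle of its length, 100 mm above the bench; in the box's frame at (100, 0, 100) mm. Axes as the box.
- cover_handle (a point): Centre of the grip bar of the cover's red handle: round bar 12 mm thick, 110 mm long, parallel to the hinge, on a post at each end, its centre 44 mm above the cover's top face, free space beneath. Shut: at (-80, 0, 150) mm in the box's frame, 180 mm in front of and 50 mm above the hinge axis; it swings with the cover. Can be pinched from above, fingers in front and behind; the bar can turn between them.
- elbow_grip (a point): Loose dark grey plastic conduit elbow, a 90 degree bend of round tube 27 mm thick, about 0.09 kg, lying flat on the shut cover behind the handle. Point: on the axis of the longer leg, 13.5 mm above what it lies on. Axes: y along that leg, straight from y -63 (its end) to +20 mm, where it bends towards +x; z up. Outline from this point: x -14 to 83, y -63 to 74 mm.
- tray: Blue shallow open tray, 200 (x) x 240 (y) x 30 (z) mm, walls and floor 5 mm thick, fixed to the bench. Origin: centre of its underside; z up.
- tape_roll: Green tape roll lying flat, 68 mm across, 19 mm high; origin at the centre of its underside. To be left alone.
- jar: Whitish jar with a yellow lid, 60 mm across, 75 mm high; origin at the centre of its underside. To be left alone.
- water_bottle: Standing whitish water bottle with a blue cap, 64 mm across, 190 mm high; origin at the centre of its underside. To be left alone.
- screwdriver: Screwdriver with a green handle lying on the bench, about 200 mm long, along its x axis. To be left alone.
Not all that is in view belongs to the job. What is meant by the part that bears elbow_grip is not orange or pink, and is the larger of those in its own colour.

How it is judged:
By the outcome, as a careful person would: the job done as asked, in the order asked, and still so for the second after the job is handed in, while the arm keeps its last pose, push and grip.
It also fails if it takes over 58 s, if anything falls off the work surface, if the arm or the gripper's body presses on something with over 40 N, if the wrist force passes 120 N, or if a joint passes its speed limit or range.

### The arm

A 6-joint arm with a two-finger parallel gripper is mounted at the origin on the work surface. World frame = base frame: x ahead of the robot, y to its left, z up, the work surface at z = 0. Lengths are in mm, angles in rad, forces in N, time in s.
With the tool pointing down it reaches from about 275 to 1000 mm from the base axis. Payload 8.4 kg.
Tool frame: the origin (TCP) lies at the centre of the arm's flange, where the gripper is bolted on; the fingertips stand 173 mm ahead of it and the grasp point (between the pads) lies 155 mm ahead of it; z points along the fingers, y is the direction in which the jaws open and shut (so a half turn about z gives the same grasp; the last joint's range is limited). The gripper opens to 85 mm and grips with 20 to 120 N. Pads are 22 mm wide; open, the fingers measure 114 mm over their backs; the gripper's body (76 mm by 85 mm) begins 54 mm behind the grasp point. The pads swing forward as they close: fully open they stand 13 mm farther back than shut.
Start: joints at [-1.119, 0.353, 1.633, -0, 1.155, -0.002], TCP at [273.99, -561.747, 404.681] pointing down, gripper open.
Joint ranges: [-2.63, 2.63], [-0.92, 2.1], [0.06, 2.66], [-1.3, 4.44], [0, 2.69], [-3.02, 3.02]. Speed limits (rad/s): [2.22, 2.22, 2.79, 3.14, 3.14, 3.14].

### API

Orientations are given as [roll, pitch, yaw] about the fixed x, y, z axes, in that order (R = Rz(yaw) Ry(pitch) Rx(roll)).
In Python, from rig import sense, grab_frame, camera_model, sign_off gives the robot as it stands. The module is installed in compiled form; this text tells all that it offers.
- The arm moves only by the tool step_arm, never from a script. Its argument "commands" is a list of rows, each a list of 3 entries, a list of its own where there are three numbers: the shift along the tool's x, y, z in mm, then the turn about the tool's z in rad, then the opening, from 0 (shut) to 1 (fully open). A call has 1 to 20 rows; each row shifts and turns the pose as measured when the row begins, along the tool's axes as they then stand; what a row does not reach is not made up. A row lasts 1/8 s, in which the tool goes at most 62.5 mm and 10.7 degrees, less where a joint would pass 70% of its speed; a pose out of reach is approached as far as the arm can. A call with a gripper value outside its range is refused whole. The fingers move at their own pace and stop on an object; "force" is the grip in N (left out, the last holds). Time passes only in rows, so rows that do not move let the fingers close. It gives the time, the measured TCP pose, the force and the opening at its end, in the units of the state.
- sense(): the state, without advancing time (a new reading comes with each control period).
- grab_frame(name): name is "scene" or "side" or "wrist"; returns the picture (384x512x3 uint8, blue, green, red); there is no depth.
- camera_model(name): a dict with "fx", "fy", "cx", "cy" (pixels), "R" (3x3) and "t" (3): a world point X has camera coordinates R X + t. Camera axes: x right, y down, z forward; pixel columns grow to the right and rows downward; lengths in mm; the calibration is good to about 2 mm. The wrist camera is an equidistant fisheye: a pixel r from the principal point sees the ray r / f radians off the axis. A picture is of the moment at which its call begins: read the wrist's pose just before it. camera_model takes no time and is no camera call; for the wrist camera it gives the pose at the moment of the call.
- sign_off(): hands the job in, once; it reports no verdict.
The state is a dict: "clock": time; "qpos": joint angles; "qvel": joint speeds; "joint_efforts": joint torques, N m; "eef_pos": TCP position; "tcp_rot": TCP orientation; "contact_force": force on the tool from outside, world axes, zero at the start; "wrist_torque": the same for the moment, N m; "opening": opening from 0.0 (shut) to 1.0 (fully open).
Only numpy, scipy, OpenCV 4.12 (cv2) and the standard library are available. Lean on these libraries where they do the work, as an engineer would, in place of code of your own. Each camera call takes 0.05 s, during which the arm holds its last target. There are 200 camera calls.

## Working session

There is one attempt and no reset: what is moved stays moved. The work goes in short steps, Python scripts to look and compute and a tool call to move; the robot and the scene stay as the last step left them, time stands still between calls to the robot, and variables do not carry over. Pictures are saved under pics/ and viewed, about 8 in all and at most 12, crops included, and the job is handed in when it is done.

Besides the shell and the picture viewer there is one more tool, called after ">>>" as name(argument=value, ...), one argument or row to a line, values as JSON. step_arm: Moves the arm, as the interface text tells. Its arguments: {"type":"object","properties":{"commands":{"type":"array","items":{"type":"array"}},"force":{"type":"number"}},"required":["commands"]}

```bash
mkdir -p pics; python3 - <<'E'
from rig import *
import cv2,numpy as np,json
print(sense())
cams={}
for n in ["scene","side","wrist"]:
    m=camera_model(n); f=grab_frame(n); cv2.imwrite(f"pics/{n}0.png",f)
    cams[n]={k:np.array(v).tolist() for k,v in m.items()}
    R=np.array(m["R"]);t=np.array(m["t"]);print(n,{k:m[k] for k in("fx","fy","cx","cy")},"C",-R.T@t,"fwd",R[2])
json.dump(cams,open("cams.json","w"))
a=cv2.imread("pics/scene0.png");b=cv2.imread("pics/side0.png")
cv2.imwrite("pics/s0big.png",cv2.resize(a,(800,600),interpolation=cv2.INTER_CUBIC))
cv2.imwrite("pics/d0big.png",cv2.resize(b,(800,600),interpolation=cv2.INTER_CUBIC))
E
```

```text
{'clock': 0.0, 'qpos': array([-1.11939373e+00,  3.53629176e-01,  1.63415844e+00,  1.09412553e-05,
        1.15517500e+00, -2.39394891e-03]), 'qvel': array([-0.00157592, -0.00098642,  0.00117427, -0.00017981,  0.0006876 ,
        0.00038008]), 'joint_efforts': array([ 5.32018712e-04, -6.05244398e+01, -3.42060435e+01,  4.51926292e-05,
        9.48228640e-03, -5.91211560e-06]), 'eef_pos': array([ 273.88687593, -561.52189968,  403.96296025]), 'tcp_rot': array([-3.14022273e+00, -1.32832841e-05,  4.53792110e-01]), 'contact_force': array([-0.9121391 ,  0.72618036, -0.78878794]), 'wrist_torque': array([-0.01170847, -0.02842729,  0.02466973]), 'opening': 1.0034704608714822}
scene {'fx': 461.2736983401722, 'fy': 461.2736983401722, 'cx': 248.9848505552207, 'cy': 200.4272942679657} C [1338.1389107  -822.32426925 1435.00594666] fwd [-0.46753664  0.42511156 -0.77504171]
side {'fx': 374.25593980110045, 'fy': 374.25593980110045, 'cx': 251.9680721299515, 'cy': 195.19483019741213} C [458.7073784  876.53603577 992.00956856] fwd [ 0.06639879 -0.74874493 -0.65952424]
wrist {'fx': 297.3186396354542, 'fy': 297.3186396354542, 'cx': 259.21356231443093, 'cy': 191.56393432378326} C [ 336.24422869 -530.60968939  374.03130974] fwd [-0.2445759  -0.11703988 -0.96254054]
```

View pics/s0big.png

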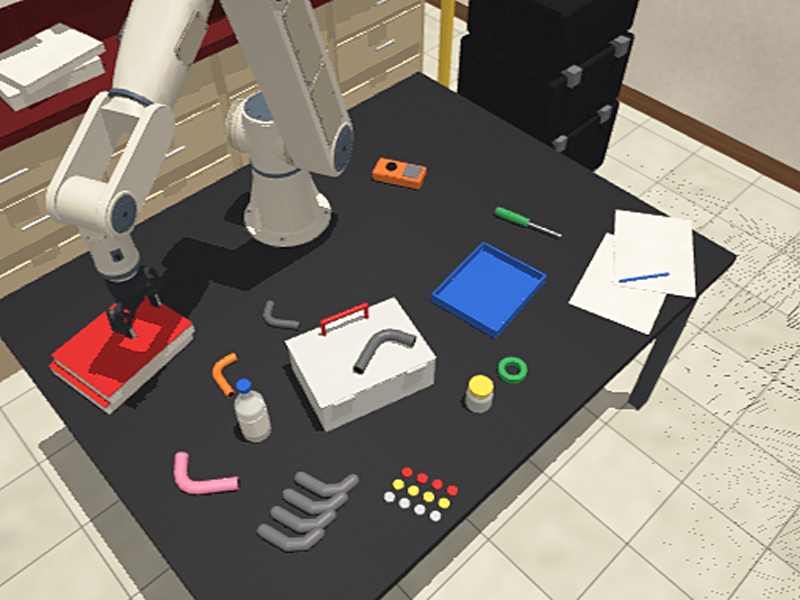

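View pics/d0big.png

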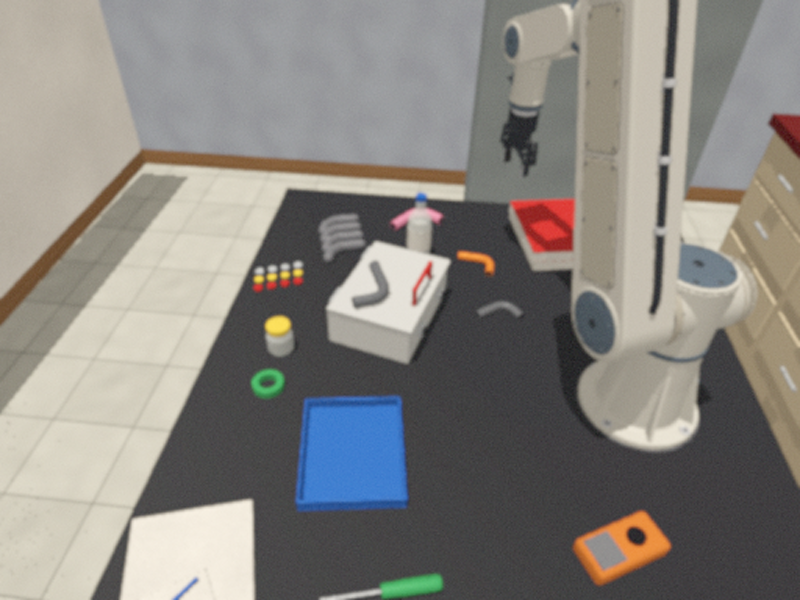

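The scene view shows the box with the red handle at about (345,320) and the dark elbow on its cover at (385,348). The tray is at (488,290), the bottle at (252,415) and the jar at (480,393), all in 800x600 pixels. The side view agrees with this.

```bash
cat > lib.py <<'E'
import json,numpy as np,cv2
cams=json.load(open("cams.json"))
def cast(n,uv,z):
    m=cams[n];R=np.array(m["R"]);C=-R.T@np.array(m["t"])
    uv=np.atleast_2d(uv).astype(float)
    d=np.c_[(uv[:,0]-m["cx"])/m["fx"],(uv[:,1]-m["cy"])/m["fy"],np.ones(len(uv))]@R
    return C+d*((z-C[2])/d[:,2])[:,None]
def blobs(mask,amin=30):
    n,l,s,c=cv2.connectedComponentsWithStats(mask.astype(np.uint8))
    return [(s[i],c[i],l==i) for i in range(1,n) if s[i][4]>=amin]
E
python3 - <<'E'
from lib import *
np.set_printoptions(precision=1,suppress=True)
for n in["scene","side"]:
    im=cv2.imread(f"pics/{n}0.png");h=cv2.cvtColor(im,cv2.COLOR_BGR2HSV);H,S,V=[h[...,i].astype(int) for i in range(3)]
    print("==",n)
    for nm,mk in dict(white=(S<30)&(V>140),blue=(abs(H-110)<12)&(S>120),red=((H<8)|(H>172))&(S>130),green=(abs(H-65)<20)&(S>100),yellow=(abs(H-27)<6)&(S>120)).items():
        for s,c,_ in blobs(mk,60): print(nm,s,c)
    # pixel of cover centre roughly
    p=(225,215) if n=="scene" else (250,190)
    print("V sample around elbow", V[p[1]-20:p[1]+20:4,p[0]-5:p[0]+45:5] if n=="scene" else V[165:205:4,220:260:4])
E
```

```text
== scene
white [  78    0   41   62 1468] [96.1 26.8]
white [   0   15   67   40 1122] [29.7 35.2]
white [289  24   5  28  62] [290.4  37.2]
white [ 0 52 12 10 61] [ 4.8 56.9]
white [ 30  59  40  67 313] [47.8 91.6]
white [ 38  62  66  74 948] [ 68.2 103.6]
white [396  67  19  12  94] [404.4  72.8]
white [425  80  24  16  86] [438.2  89. ]
white [402  89  32  24 355] [418.  100.9]
white [447  93  39  23 181] [466.7 104.8]
white [399 109  17  11  71] [407.1 113.6]
white [ 364  119   92   95 4285] [410.2 168.6]
white [477 129  34  27 252] [494.4 141.2]
white [466 160  15  23 129] [473.9 171.7]
white [478 163  28  26 229] [492.3 176.9]
white [441 181  25  27 238] [451.9 194.9]
white [ 182  190   97   86 4271] [231. 233.]
white [208 198  25  12  81] [220.2 204.1]
white [ 67 209  57  49 113] [ 95.8 232.4]
white [ 424  213   70   59 1389] [457.2 241.3]
white [388 235  19  16 148] [397.2 244. ]
white [  0 237  22  22 173] [ 10.1 247. ]
white [150 250  20  20 307] [159.8 260.2]
white [ 21 266  20  15  96] [ 31.5 274.3]
white [ 354  274   81   72 2478] [393.4 308.8]
white [349 290  15  14  72
[... 1931 characters left out ...]
  253   73   74 4899] [225.1 290.6]
red [494  74  18  25 287] [504.4  83. ]
red [ 327  128   41   33 1062] [349.7 142.5]
green [161 236  21  19 290] [171.1 245. ]
green [243 367  41  17 469] [263.4 375. ]
yellow [169 202  18  13 174] [177.4 207.9]
V sample around elbow [[ 63  66  67 202 230 221 229 229 230 229]
 [ 66  63 143 229 184 128 220 229 229 229]
 [ 65  90 226 229 210 130 172 229 229 229]
 [ 65 211 229 229 229 133 127 223 230 229]
 [180 228 230 228 229 198 130 177 229 229]
 [228 229 229 229 228 215 131 149 229 230]
 [229 223 185 162 141 130 111 167 229 229]
 [229 213 114 111 100 104 163 228 229 229]
 [229 228 161 200 219 224 230 228 229 229]
 [182 213 227 230 230 228 228 229 228 229]]
```

```bash
python3 - <<'E'
from lib import *
np.set_printoptions(precision=1,suppress=True)
def hull(mk): 
    ys,xs=np.nonzero(mk); return np.c_[xs,ys]
def rect(n,mk,z):
    w=cast(n,hull(mk),z)[:,:2].astype(np.float32); r=cv2.minAreaRect(w); return r
for n,pc in[("scene",(231,233)),("side",(248,188))]:
    im=cv2.imread(f"pics/{n}0.png");h=cv2.cvtColor(im,cv2.COLOR_BGR2HSV);H,S,V=[h[...,i].astype(int) for i in range(3)]
    print("==",n)
    for thr in(215,225,235):
        bb=[b for b in blobs((V>thr)&(S<30),500) if abs(b[1]-pc).max()<25]
        for b in bb: print("cover",thr,b[0],rect(n,b[2],106))
    red=[b for b in blobs(((H<8)|(H>172))&(S>100),60) if abs(b[1]-((219,201) if n=="scene" else (270,181))).max()<20]
    redm=((H<10)|(H>170))&(S>60)
    x0,y0,x1,y1=(195,188,240,220) if n=="scene" else (258,160,284,200)
    redm[:y0]=0;redm[y1:]=0;redm[:,:x0]=0;redm[:,x1:]=0
    print("handle px",hull(redm).min(0),hull(redm).max(0),redm.sum(),rect(n,redm,150))
    bl=(abs(H-110)<12)&(S>100);b=max(blobs(bl,500),key=lambda b:b[0][4]);print("tray",rect(n,b[2],30),rect(n,b[2],0))
    cm=max([b for b in blobs((V>200)&(S<40),500) if abs(b[1]-pc).max()<25],key=lambda b:b[0][4])
    hp=cv2.convexHull(hull(cm[2]).astype(np.int32));f=np.zeros(V.shape,np.uint8);cv2.fillConvexPoly(f,hp,1);f=cv2.erode(f,np.ones((5,5)))
    for thr in(150,185):
        e=(f>0)&(V<thr)&(S<60)
        b=max(blobs(e,80),key=lambda b:b[0][4]);print("elbow",b[0],b[1],rect(n,b[2],119.5))
        np.save(f"elb_{n}.npy",b[2])
    vis=cv2.resize(im[180:290,170:290] if n=="scene" else im[120:240,200:300],None,fx=4,fy=4,interpolation=cv2.INTER_NEAREST)
    cv2.imwrite(f"pics/crop_{n}.png",vis)
a=cv2.imread("pics/crop_scene.png");b=cv2.imread("pics/crop_side.png")
o=np.zeros((480,800,3),np.uint8);b=b[:,:320];o[:a.shape[0],:480]=a;o[:b.shape[0],480:480+320]=b;cv2.imwrite("pics/crops.png",o)
E
```

```text
== scene
cover 215 [ 183  191   96   70 3114] ((569.3262329101562, -215.6263427734375), (286.2183837890625, 209.62875366210938), 74.25625610351562)
cover 225 [ 183  191   96   70 3047] ((569.211181640625, -215.44924926757812), (285.42919921875, 209.69285583496094), 74.34478759765625)
cover 235 [ 183  191   96   70 2963] ((568.8040161132812, -214.4612579345703), (283.54815673828125, 209.5375213623047), 74.6133041381836)
handle px [204 194] [235 215] 169 ((503.7814025878906, -201.78868103027344), (132.10018920898438, 47.801307678222656), 74.41639709472656)
tray ((603.175048828125, 193.9073486328125), (210.81988525390625, 262.4711608886719), 8.530216217041016) ((587.48193359375, 215.6061553955078), (215.32138061523438, 268.0755615234375), 8.530214309692383)
elbow [226 211  40  29 370] [244.1 221.1] ((601.467529296875, -183.8675079345703), (166.33583068847656, 78.81704711914062), 79.77265930175781)
elbow [226 210  41  30 406] [244.4 221. ] ((601.542236328125, -183.45367431640625), (171.489013671875, 78.81704711914062), 79.77265930175781)
== side
cover 215 [ 211  156   75   56 1844] ((564
[... 157 characters left out ...]
390625), (271.7530517578125, 196.01492309570312), 74.40975952148438)
handle px [264 167] [276 194] 106 ((488.74090576171875, -169.8641357421875), (160.4755096435547, 24.340532302856445), 75.51248931884766)
tray ((592.661865234375, 213.28598022460938), (206.8544158935547, 263.1714172363281), 8.399733543395996) ((596.8391723632812, 192.60272216796875), (213.3051300048828, 271.37835693359375), 8.399704933166504)
elbow [226 168  23  29 243] [239.  185.2] ((597.1149291992188, -179.0751190185547), (170.23434448242188, 69.41924285888672), 80.8157958984375)
elbow [225 167  25  31 323] [238.8 185. ] ((597.0677490234375, -179.65469360351562), (181.40716552734375, 76.40312194824219), 80.92267608642578)
```

View pics/crops.png

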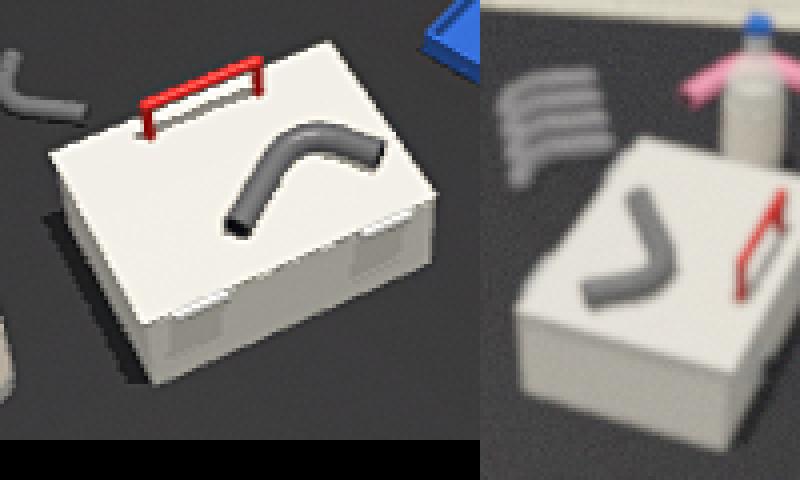

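```bash
python3 - <<'E'
from lib import *
np.set_printoptions(precision=1,suppress=True)
cov=np.array([567,-213.]);yb=np.radians(-15.6)
bx=np.array([np.cos(yb),np.sin(yb)]);by=np.array([-bx[1],bx[0]])
print("handle exp",cov-80*bx)
for n in("scene","side"):
    ys,xs=np.nonzero(np.load(f"elb_{n}.npy"));w=cast(n,np.c_[xs,ys],119.5)[:,:2]
    # long leg end: scene (229,237); farthest mask point from mean along PCA
    q=(w-w.mean(0));_,_,vt=np.linalg.svd(q,full_matrices=False);d=vt[0]; d=d if d[1]>0 else -d
    s=q@d;print(n,"extent",s.min(),s.max())
    # iterate: end = low-s side(-y) ; leg = pixels within 80 mm of the end along dir
    a=None
    for _ in range(8):
        s=(w-w.mean(0))@d;e=np.percentile(s,1);sel=(s>e+10)&(s<e+72)
        p=w[sel];c=p.mean(0);_,_,vt=np.linalg.svd(p-c,full_matrices=False);d=vt[0];d=d if d[1]>0 else -d
    nrm=np.array([d[1],-d[0]])
    s=(w-c)@d;e=s[abs((w-c)@nrm)<8].min()
    x=(w-c)@nrm
    print("leg dir deg",np.degrees(np.arctan2(d[1],d[0])),"end",c+e*d,"grip(63 from end)",c+(e+63)*d,"x range",x.min(),x.max(),"y from grip",e-(e+63),s.max()-(e+63),"top-based grip",c+(s.max()-74)*d)
for n,pts in(("scene",[(207.2,206),(235.2,195.5)]),("side",[(264.8+.0,192),(275,168.5)])):
    print(n,"bar ends@150",cast(n,pts,150))
E
```

```text
handle exp [ 489.9 -191.5]
scene extent -94.71338251251085 76.80133748068418
leg dir deg 112.69421991273542 end [ 617.5 -270.3] grip(63 from end) [ 593.2 -212.2] x range -13.90900320402525 85.66714283916352 y from grip -63.0 86.89511202003769 top-based grip [ 588.2 -200.3]
side extent -106.37400738089565 74.71764941472794
leg dir deg 111.55658938986812 end [ 616.6 -271.7] grip(63 from end) [ 593.5 -213.1] x range -14.328433220586867 82.51186593413108 y from grip -63.0 99.55052431666525 top-based grip [ 584.1 -189.4]
scene bar ends@150 [[ 479.2 -243.   150. ]
 [ 511.7 -138.   150. ]]
side bar ends@150 [[ 501.3 -101.5  150. ]
 [ 474.2 -239.9  150. ]]
```

>>> step_arm(
  commands=[
    [[44, -18, 0], 0, 0.75],
    [[44, -18, 0], 0, 0.75],
    [[44, -18, 0], 0, 0.75],
    [[44, -18, 0], 0, 0.75],
    [[44, -18, 0], 0, 0.75],
    [[44, -18, 0], 0, 0.75],
    [[44, -18, 0], 0, 0.75],
    [[44, -18, 0], 0, 0.75],
    [[44, -18, 0], 0, 0.75],
    [[44, -18, 0], 0, 0.75],
  ],
  force=40,
)

```text
clock: 1.4
eef_pos: [598.0, -198.5, 402.0]
tcp_rot: [-3.139, 0.002, 0.448]
contact_force: [0.3, 0.4, 0.2]
opening: 0.752
```

>>> step_arm(
  commands=[
    [[0, 0, 0], -0.15, 0.75],
    [[0, 0, 0], -0.15, 0.75],
    [[0, 0, 0], -0.15, 0.75],
    [[0, 0, 0], -0.15, 0.75],
    [[0, 0, 0], -0.15, 0.75],
    [[0, 0, 0], -0.15, 0.75],
    [[0, 0, 0], -0.15, 0.75],
    [[0, 0, 0], -0.15, 0.75],
    [[0, 0, 0], -0.15, 0.75],
    [[0, 0, 0], -0.15, 0.75],
    [[0, 0, 0], 0, 0.75],
  ],
)

```text
clock: 2.78
eef_pos: [599.6, -194.1, 397.9]
tcp_rot: [-3.135, -0.008, 2.001]
contact_force: [-0.3, -0.1, 0.4]
opening: 0.75
```

```bash
cat >> lib.py <<'E'
def go(x,y,z,deg,s):
    p=s["eef_pos"];psi=s["tcp_rot"][2];c,sn=np.cos(psi),np.sin(psi);dx,dy=x-p[0],y-p[1]
    t=-(np.radians(deg)-psi)
    print("pos",p.round(1),"rpy",s["tcp_rot"].round(3),"need tool xyz",np.round([c*dx+sn*dy,sn*dx-c*dy,p[2]-z],1),"turn",round(t,3),"F",s["contact_force"].round(1),"open",round(s["opening"],3),"t",round(s["clock"],2))
def wcast(m,uv,z):
    R=np.array(m["R"]);C=-R.T@np.array(m["t"]);uv=np.atleast_2d(uv).astype(float)
    a=(uv-[m["cx"],m["cy"]])/m["fx"];r=np.linalg.norm(a,axis=1)+1e-9
    d=np.c_[a/r[:,None]*np.sin(r)[:,None],np.cos(r)]@R
    return C+d*((z-C[2])/d[:,2])[:,None]
E
python3 - <<'E'
from lib import *
from rig import *
go(590,-206,404,112,sense())
m=camera_model("wrist");im=grab_frame("wrist");cv2.imwrite("pics/w1.png",im)
json.dump({k:np.array(v).tolist() for k,v in m.items()},open("w1.json","w"))
E
```

```text
pos [ 599.6 -194.1  397.9] rpy [-3.135 -0.008  2.001] need tool xyz [ -6.8 -13.7  -6.1] turn 0.046 F [-0.3 -0.1  0.4] open 0.75 t 2.77
```

View pics/w1.png

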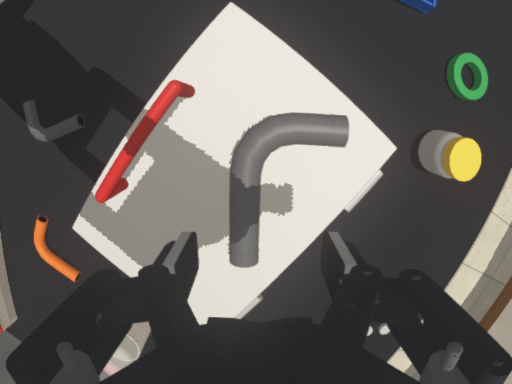

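The wrist view shows the elbow's long leg running from (244,265) up to the bend at about (246,165). Its short leg ends at (348,130). The handle bar runs from (103,198) to (178,86).

```bash
python3 - <<'E'
from lib import *
np.set_printoptions(precision=1,suppress=True)
m=json.load(open("w1.json"));im=cv2.imread("pics/w1.png");h=cv2.cvtColor(im,cv2.COLOR_BGR2HSV);H,S,V=[h[...,i].astype(int) for i in range(3)]
mk=np.zeros(V.shape,bool);mk[105:275,222:352]=((V<118)&(S<60))[105:275,222:352]
b=max(blobs(mk,300),key=lambda b:b[0][4]);print(b[0],b[1]);print("shadow V",V[200,190:300:6])
L=[];
for r in range(180,255,10):
    xs=np.nonzero(b[2][r])[0];L.append(((xs.min()+xs.max())/2,r));print(r,xs.min(),xs.max())
w=wcast(m,L,119.5)[:,:2];p,d=w.mean(0),np.linalg.svd(w-w.mean(0))[2][0];d=d*np.sign(d[1])
print("leg pt",p,"deg",np.degrees(np.arctan2(d[1],d[0])))
ys,xs=np.nonzero(b[2]);W=wcast(m,np.c_[xs,ys],119.5)[:,:2];s=(W-p)@d;x=(W-p)@[d[1],-d[0]]
near=abs(x)<6
print("s leg",s[near].min(),"top",s.max(),"x",x.min(),x.max())
print("grip from end",p+(s[near].min()+63)*d,"from top",p+(s.max()-74)*d)
red=((H<10)|(H>170))&(S>100);b=[b for b in blobs(red,200) if b[0][0]<200 and b[0][0]>80];print([x[0] for x in b])
print("bar ends",wcast(m,[(101,197),(178,86)],150), "cover corners",wcast(m,[(73,230),(231,3),(397,149)],106))
E
```

```text
[ 229  113  118  153 4305] [261.3 179.7]
shadow V [145 144 146 146 144 146 145  76  78  80  79  78 146 146 146 146 147 206
 234]
180 230 259
190 230 260
200 229 259
210 229 259
220 229 258
230 229 257
240 230 257
250 230 257
leg pt [ 595.  -218.9] deg 112.60981661846722
s leg -50.6325656798324 top 92.06207281994146 x -13.503563178716416 85.67330124885913
grip from end [ 590.3 -207.5] from top [ 588.1 -202.2]
[array([  95,   80,   99,  123, 2348], dtype=int32)]
bar ends [[ 474.7 -246.1  150. ]
 [ 506.3 -136.8  150. ]] cover corners [[ 429.7 -323.7  106. ]
 [ 504.5  -49.3  106. ]
 [ 701.1 -103.3  106. ]]
```

>>> step_arm(
  commands=[
    [[-3, -14, 20], 0.035, 0.75],
    [[0, 0, 25], 0, 0.75],
    [[0, 0, 25], 0, 0.75],
    [[0, 0, 10], 0, 0.75],
    [[0, 0, 0], 0, 0.75],
  ],
)

```text
clock: 3.45
eef_pos: [587.5, -202.6, 316.6]
tcp_rot: [-3.136, -0.007, 1.947]
contact_force: [-0.0, -0.0, 0.3]
opening: 0.75
```

```bash
python3 - <<'E'
from lib import *
from rig import *
go(588,-202,284,112.6,sense())
E
```

```text
pos [ 587.5 -202.6  316.6] rpy [-3.136 -0.007  1.947] need tool xyz [ 0.4  0.7 32.6] turn -0.018 F [-0.  -0.   0.3] open 0.75 t 3.45
```

>>> step_arm(
  commands=[
    [[0, 0, 18], -0.018, 0.75],
    [[0, 0, 12], 0, 0.75],
    [[0, 0, 2], 0, 0.75],
    [[0, 0, 0], 0, 0.75],
  ],
)

```text
clock: 3.95
eef_pos: [587.9, -202.6, 284.0]
tcp_rot: [-3.138, -0.005, 1.966]
contact_force: [-0.3, -0.6, 0.4]
opening: 0.749
```

>>> step_arm(
  commands=[
    [[0, 0, 0], 0, 0.3],
    [[0, 0, 0], 0, 0.2],
    [[0, 0, 0], 0, 0.2],
    [[0, 0, 0], 0, 0.2],
    [[0, 0, 0], 0, 0.2],
    [[0, 0, 0], 0, 0.2],
  ],
)

```text
clock: 4.7
eef_pos: [588.2, -202.7, 285.0]
tcp_rot: [-3.139, -0.004, 1.965]
contact_force: [-0.1, 0.8, -0.8]
opening: 0.297
```

>>> step_arm(
  commands=[
    [[0, 0, -6], 0, 0.2],
    [[0, 0, -15], 0, 0.2],
    [[0, 0, -25], 0, 0.2],
    [[0, 0, -30], 0, 0.2],
    [[0, 0, -25], 0, 0.2],
    [[0, 0, -10], 0, 0.2],
    [[0, 0, 0], 0, 0.2],
  ],
)

```text
clock: 5.58
eef_pos: [588.6, -203.0, 404.1]
tcp_rot: [-3.141, -0.002, 1.965]
contact_force: [-0.2, -0.2, -1.9]
opening: 0.297
```

```bash
python3 - <<'E'
from lib import *
from rig import *
s=sense();yt=np.radians(8.45);T=np.array([598,203.5])
e=np.radians(112.6);ey=np.array([np.cos(e),np.sin(e)]);ex=np.array([ey[1],-ey[0]])
# gripped about y=+4 of elbow; outline centre at (34.5,5.5)
tgt=T-ex*34.5-ey*(5.5-4)
print(tgt);go(*tgt,s["eef_pos"][2],112.6,s)
im=grab_frame("wrist");cv2.imwrite("pics/w2.png",im)
E
```

```text
[566.72569049 188.85699604]
pos [ 588.6 -203.   404.1] rpy [-3.141e+00 -2.000e-03  1.965e+00] need tool xyz [370.2 130.5   0. ] turn 0.0 F [-0.2 -0.2 -1.9] open 0.297 t 5.58
```

View pics/w2.png

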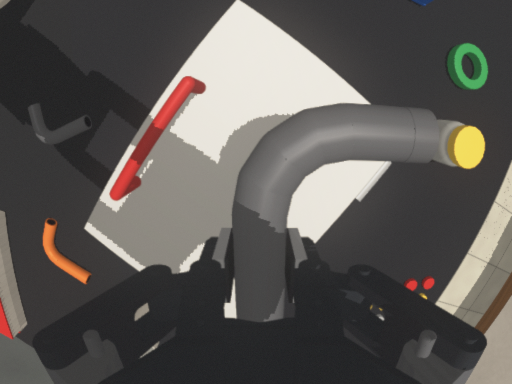

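The elbow is in the jaws at about (265,270) and looks level, with the short leg to the right ending at about (435,135). The cover below is still shut. Next I carry it to the tray.

>>> step_arm(
  commands=[
    [[20, 7, 0], 0, 0.2],
    [[35, 12, 0], 0, 0.2],
    [[40, 14, 0], 0, 0.2],
    [[40, 14, 0], 0, 0.2],
    [[40, 14, 0], 0, 0.2],
    [[40, 14, 0], 0, 0.2],
    [[40, 14, 0], 0, 0.2],
    [[40, 14, 0], 0, 0.2],
    [[35, 12, 0], 0, 0.2],
    [[25, 9, 0], 0, 0.2],
    [[13, 5, 0], 0, 0.2],
    [[0, 0, 0], 0, 0.2],
    [[0, 0, 0], 0, 0.2],
  ],
)

```text
clock: 7.25
eef_pos: [556.9, 207.3, 391.9]
tcp_rot: [-3.12, -0.012, 1.967]
contact_force: [-0.8, -0.2, -1.4]
opening: 0.299
```

```bash
python3 - <<'E'
from lib import *
from rig import *
go(566.7,188.9,185,112.6,sense())
m=camera_model("wrist");im=grab_frame("wrist");cv2.imwrite("pics/w3.png",im)
h=cv2.cvtColor(im,cv2.COLOR_BGR2HSV);b=(abs(h[...,0].astype(int)-110)<12)&(h[...,1]>100)
print(wcast(m,np.c_[np.nonzero(b)[::-1]],30)[:,:2].min(0),wcast(m,np.c_[np.nonzero(b)[::-1]],30)[:,:2].max(0))
E
```

```text
pos [556.9 207.3 391.9] rpy [-3.12  -0.012  1.967] need tool xyz [-20.8   1.9 206.9] turn 0.002 F [-0.8 -0.2 -1.4] open 0.299 t 7.25
[477.49316663  73.70754916] [816.00201089 505.07889533]
```

View pics/w3.png

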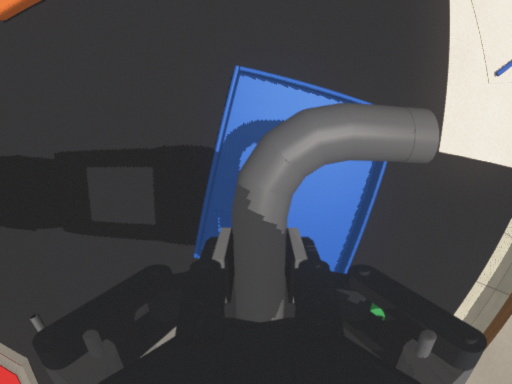

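```bash
python3 - <<'E'
from lib import *
from rig import *
m=camera_model("wrist");print(wcast(m,[(238,67),(385,165),(197,255)],30).round(1))
y=np.radians(8.45);R=np.array([[np.cos(y),-np.sin(y)],[np.sin(y),np.cos(y)]])
for c in((-100,120),(100,120),(-100,-120)):print((R@c+[598,203.5]).round(1))
E
```

```text
[[481.6 308.7  30. ]
 [683.8 275.6  30. ]
 [517.4  78.1  30. ]]
[481.5 307.5]
[679.3 336.9]
[516.7  70.1]
```

>>> step_arm(
  commands=[
    [[-10, 1, 15], 0, 0.2],
    [[-7, 1, 25], 0, 0.2],
    [[-4, 0, 25], 0, 0.2],
    [[0, 0, 25], 0, 0.2],
    [[0, 0, 20], 0, 0.2],
    [[0, 0, 15], 0, 0.2],
    [[0, 0, 5], 0, 0.2],
    [[0, 0, 0], 0, 0.2],
  ],
)

```text
clock: 8.3
eef_pos: [565.3, 179.4, 253.2]
tcp_rot: [-3.118, -0.011, 1.959]
contact_force: [-0.6, -0.1, -1.0]
opening: 0.295
```

```bash
python3 - <<'E'
from lib import *
from rig import *
go(566.7,188.9,185,112.6,sense())
E
```

```text
pos [565.3 179.4 253.2] rpy [-3.118 -0.011  1.959] need tool xyz [ 8.3  4.9 68.2] turn -0.006 F [-0.6 -0.1 -1. ] open 0.295 t 8.3
```

>>> step_arm(
  commands=[
    [[4, 3, 20], 0, 0.2],
    [[4, 2, 20], 0, 0.2],
    [[0, 0, 14], 0, 0.2],
    [[0, 0, 3], 0, 0.2],
    [[0, 0, 0], 0, 0.2],
  ],
)

```text
clock: 8.93
eef_pos: [565.8, 190.0, 192.7]
tcp_rot: [-3.12, -0.011, 1.96]
contact_force: [0.1, -0.2, -0.4]
opening: 0.293
```

>>> step_arm(
  commands=[
    [[0, 0, 2], 0, 0.2],
    [[0, 0, 2], 0, 0.2],
    [[0, 0, 2], 0, 0.2],
  ],
)

```text
clock: 9.3
eef_pos: [566.3, 190.0, 187.6]
tcp_rot: [-3.122, -0.01, 1.96]
contact_force: [0.6, 0.5, -0.7]
opening: 0.297
```

>>> step_arm(
  commands=[
    [[0, 0, 1.5], 0, 0.2],
    [[0, 0, 1], 0, 0.2],
  ],
)

```text
clock: 9.55
eef_pos: [566.3, 190.0, 185.2]
tcp_rot: [-3.122, -0.01, 1.96]
contact_force: [0.2, 0.3, -1.6]
opening: 0.293
```

>>> step_arm(
  commands=[
    [[0, 0, 1], 0, 0.2],
    [[0, 0, 0], 0, 0.2],
  ],
)

```text
clock: 9.8
eef_pos: [566.3, 190.0, 184.4]
tcp_rot: [-3.122, -0.01, 1.96]
contact_force: [-0.7, -0.0, 0.9]
opening: 0.296
```

>>> step_arm(
  commands=[
    [[0, 0, 1], 0, 0.2],
    [[0, 0, 0], 0, 0.2],
  ],
)

```text
clock: 10.05
eef_pos: [566.4, 190.0, 184.5]
tcp_rot: [-3.123, -0.01, 1.96]
contact_force: [-0.4, -0.3, 0.7]
opening: 0.294
```

>>> step_arm(
  commands=[
    [[0, 0, 1], 0, 0.2],
    [[0, 0, 0], 0, 0.2],
  ],
)

```text
clock: 10.3
eef_pos: [566.4, 190.0, 184.4]
tcp_rot: [-3.123, -0.01, 1.96]
contact_force: [-0.9, -0.1, 0.7]
opening: 0.298
```

>>> step_arm(
  commands=[
    [[0, 0, 0], 0, 0.35],
    [[0, 0, 0], 0, 0.4],
    [[0, 0, 0], 0, 0.5],
    [[0, 0, 0], 0, 0.55],
    [[0, 0, 0], 0, 0.55],
  ],
)

```text
clock: 10.92
eef_pos: [566.5, 190.1, 183.8]
tcp_rot: [-3.123, -0.01, 1.96]
contact_force: [-0.3, -0.1, -0.4]
opening: 0.55
```

>>> step_arm(
  commands=[
    [[0, 0, -8], 0, 0.55],
    [[0, 0, -20], 0, 0.55],
    [[0, 0, -40], 0, 0.55],
    [[0, 0, -50], 0, 0.55],
    [[0, 0, -50], 0, 0.55],
    [[0, 0, -45], 0, 0.55],
    [[0, 0, -10], 0, 0.55],
    [[0, 0, 0], 0, 0.55],
  ],
)

```text
clock: 11.92
eef_pos: [570.4, 189.1, 422.9]
tcp_rot: [-3.129, -0.01, 1.96]
contact_force: [0.4, -0.6, -0.6]
opening: 0.553
```

```bash
python3 - <<'E'
from lib import *
from rig import *
m=camera_model("wrist");im=grab_frame("wrist");cv2.imwrite("pics/w4.png",im)
s=sense();go(490.5,-191.5,s["eef_pos"][2],74.2,s)
E
```

```text
pos [570.4 189.1 422.4] rpy [-3.129 -0.01   1.96 ] need tool xyz [-321.9 -218.3    0. ] turn 0.665 F [-0.5  0.3  0.3] open 0.549 t 11.97
```

View pics/w4.png

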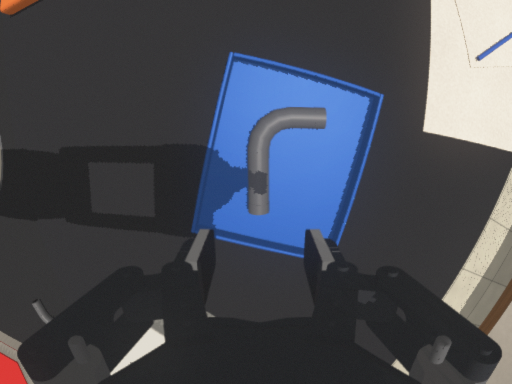

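The wrist view shows the elbow lying flat inside the tray, from (258,213) to (325,118), clear of the walls. Next is the handle.

>>> step_arm(
  commands=[
    [[-20, -14, 0], 0, 0.55],
    [[-37, -25, 0], 0, 0.55],
    [[-40, -27, 0], 0, 0.55],
    [[-40, -27, 0], 0, 0.55],
    [[-40, -27, 0], 0, 0.55],
    [[-40, -27, 0], 0, 0.55],
    [[-37, -25, 0], 0, 0.55],
    [[-28, -19, 0], 0, 0.55],
    [[-16, -11, 0], 0, 0.55],
    [[-5, -3, 0], 0, 0.55],
    [[0, 0, 0], 0.13, 0.55],
    [[0, 0, 0], 0.13, 0.55],
    [[0, 0, 0], 0.13, 0.55],
    [[0, 0, 0], 0.13, 0.55],
    [[0, 0, 0], 0.12, 0.55],
    [[0, 0, 0], 0, 0.55],
    [[0, 0, 0], 0, 0.55],
  ],
)

```text
clock: 14.1
eef_pos: [479.2, -185.8, 402.8]
tcp_rot: [-3.087, 0.006, 1.303]
contact_force: [-0.2, 0.7, 0.5]
opening: 0.551
```

```bash
python3 - <<'E'
from lib import *
from rig import *
go(490.5,-191.5,360,74.2,sense())
m=camera_model("wrist");im=grab_frame("wrist")
h=cv2.cvtColor(im,cv2.COLOR_BGR2HSV);H,S,V=[h[...,i].astype(int) for i in range(3)]
for s,c,k in blobs(((H<10)|(H>170))&(S>100),300):
    ys,xs=np.nonzero(k);w=wcast(m,np.c_[xs,ys],150)[:,:2].astype(np.float32)
    print(s,c.round(),cv2.minAreaRect(w))
cv2.imwrite("pics/w5.png",im)
E
```

```text
pos [ 479.2 -185.8  402.8] rpy [-3.087  0.006  1.303] need tool xyz [-2.5 12.4 42.8] turn 0.008 F [-0.2  0.7  0.5] open 0.551 t 14.1
[ 282  123   19  148 2107] [291. 195.] ((489.2674865722656, -191.62408447265625), (123.39317321777344, 11.785479545593262), 74.39578247070312)
```

View pics/w5.png

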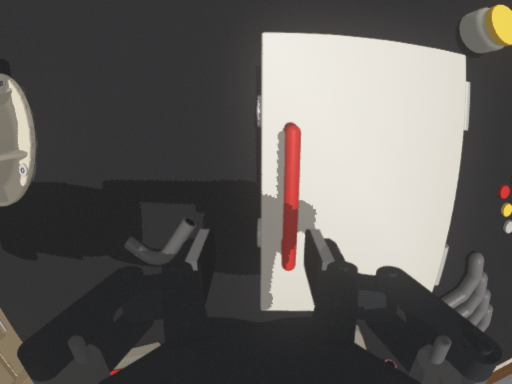

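```bash
cat >> lib.py <<'E'
from scipy.spatial.transform import Rotation as Ro
def gp(target,s,off=155):
    R=Ro.from_euler("xyz",s["tcp_rot"]).as_matrix();g=s["eef_pos"]+off*R[:,2]
    print("grasp",g.round(1),"tool shift",(R.T@(np.array(target)-g)).round(1),"rpy",s["tcp_rot"].round(3),"t",round(s["clock"],2))
E
python3 - <<'E'
from lib import *
from rig import *
gp((489.3,-191.6,147),sense())
E
```

```text
grasp [ 470.8 -184.5  248.1] tool shift [-1.4 25.2 99.9] rpy [-3.087  0.006  1.303] t 14.15
```

>>> step_arm(
  commands=[
    [[-1, 12, 0], 0.008, 0.55],
    [[0, 12, 20], 0, 0.55],
    [[0, 0, 25], 0, 0.55],
    [[0, 0, 10], 0, 0.55],
    [[0, 0, 0], 0, 0.55],
  ],
)

```text
clock: 14.78
eef_pos: [502.6, -194.0, 345.8]
tcp_rot: [-3.09, 0.006, 1.298]
contact_force: [-0.5, 0.5, 0.6]
opening: 0.549
```

```bash
python3 - <<'E'
from lib import *
from rig import *
gp((489.3,-191.6,147),sense())
E
```

```text
grasp [ 494.7 -192.8  191. ] tool shift [-0.  -3.3 44.2] rpy [-3.09   0.006  1.298] t 14.78
```

>>> step_arm(
  commands=[
    [[0, -3, 5], 0, 0.55],
    [[0, 0, 18], 0, 0.55],
    [[0, 0, 15], 0, 0.55],
    [[0, 0, 5], 0, 0.55],
    [[0, 0, 0], 0, 0.55],
  ],
)

```text
clock: 15.4
eef_pos: [498.3, -193.3, 304.1]
tcp_rot: [-3.095, 0.007, 1.298]
contact_force: [1.3, 0.1, 0.6]
opening: 0.55
```

```bash
python3 - <<'E'
from lib import *
from rig import *
gp((489.3,-191.6,147),sense());print(sense()["contact_force"])
E
```

```text
grasp [ 491.  -192.3  149.3] tool shift [ 0.2 -1.8  2.3] rpy [-3.095  0.007  1.298] t 15.4
[1.25698973 0.0676487  0.63825993]
```

>>> step_arm(
  commands=[
    [[0, -2, 2], 0, 0.55],
    [[0, 0, 0], 0, 0.3],
    [[0, 0, 0], 0, 0.05],
    [[0, 0, 0], 0, 0.05],
    [[0, 0, 0], 0, 0.05],
    [[0, 0, 0], 0, 0.05],
    [[0, 0, 0], 0, 0.05],
  ],
  force=70,
)

```text
clock: 16.27
eef_pos: [496.1, -192.7, 303.3]
tcp_rot: [-3.095, 0.007, 1.298]
contact_force: [-1.4, -0.0, 0.5]
opening: 0.116
```

```bash
python3 - <<'E'
from lib import *
from rig import *
s=sense();gp((489.3,-191.6,150),s);print(s["contact_force"],s["opening"])
R=Ro.from_euler("xyz",s["tcp_rot"]).as_matrix()
h=np.array([180.,50]);
bx=np.array([np.cos(np.radians(-15.6)),np.sin(np.radians(-15.6)),0])
for a in range(0,51,5):
    r=np.radians(a);x=-180*np.cos(r)+50*np.sin(r);z=180*np.sin(r)+50*np.cos(r)
    d=(x+180)*bx+[0,0,z-50];print(a,(R.T@d).round(1),d.round(1))
E
```

```text
grasp [ 488.9 -191.8  148.5] tool shift [ 0.3  0.3 -1.6] rpy [-3.095  0.007  1.298] t 16.27
[-1.42506563 -0.03602024  0.4927144 ] 0.11588761162904174
0 [0. 0. 0.] [0. 0. 0.]
5 [ -0.1   4.3 -15.7] [ 4.9 -1.4 15.5]
10 [ -0.2  10.  -31. ] [11.  -3.1 30.5]
15 [ -0.3  17.  -45.7] [18.4 -5.1 44.9]
20 [ -0.4  25.2 -59.8] [26.9 -7.5 58.5]
25 [ -0.5  34.6 -73.1] [ 36.6 -10.2  71.4]
30 [ -0.6  45.2 -85.5] [ 47.3 -13.2  83.3]
35 [ -0.6  56.8 -96.9] [ 59.  -16.5  94.2]
40 [  -0.7   69.3 -107.3] [ 71.5 -20.  104. ]
45 [  -0.7   82.8 -116.6] [ 84.8 -23.7 112.6]
50 [  -0.8   96.9 -124.7] [ 98.8 -27.6 120. ]
```

>>> step_arm(
  commands=[
    [[0, 2, -8], 0, 0.05],
    [[0, 2, -8], 0, 0.05],
    [[0, 3, -8], 0, 0.05],
    [[0, 3, -8], 0, 0.05],
    [[0, 3.5, -7], 0, 0.05],
    [[0, 3.5, -7], 0, 0.05],
    [[0, 4, -7], 0, 0.05],
    [[0, 4, -7], 0, 0.05],
    [[0, 0, 0], 0, 0.05],
  ],
)

```text
clock: 17.4
eef_pos: [524.0, -200.3, 364.4]
tcp_rot: [-3.091, 0.007, 1.298]
contact_force: [-0.7, -1.8, -7.9]
opening: 0.109
```

```bash
cat >> lib.py <<'E'
def cover(s):
    R=Ro.from_euler("xyz",s["tcp_rot"]).as_matrix();g=s["eef_pos"]+153.4*R[:,2]
    bx=np.array([np.cos(np.radians(-15.6)),np.sin(np.radians(-15.6)),0])
    d=g-[489.3,-191.6,150];x=-180+d@bx;z=50+d[2]
    a=np.degrees(np.arctan2(50,-180)-np.arctan2(z,x))
    print("angle",a.round(1),"radius",np.hypot(x,z).round(1),"of 186.8; F",s["contact_force"].round(1),"open",round(s["opening"],3),"rpy",s["tcp_rot"].round(3),"t",round(s["clock"],2))
    r=np.radians(50);t=np.array([-180*np.cos(r)+50*np.sin(r),180*np.sin(r)+50*np.cos(r)])
    print("to 50deg, tool shift",(R.T@((t[0]-x)*bx+[0,0,t[1]-z])).round(1))
E
python3 - <<'E'
from lib import *
from rig import *
cover(sense())
E
```

```text
angle 20.7 radius 188.3 of 186.8; F [-0.7 -1.8 -7.9] open 0.109 rpy [-3.091  0.007  1.298] t 17.4
to 50deg, tool shift [ -0.4  71.5 -62.5]
```

Tracking well: 20.7° with an 8 N load. Continuing along the arc.

>>> step_arm(
  commands=[
    [[0, 4.5, -6.5], 0, 0.05],
    [[0, 5, -6.5], 0, 0.05],
    [[0, 5, -6], 0, 0.05],
    [[0, 5.5, -6], 0, 0.05],
    [[0, 6, -5.5], 0, 0.05],
    [[0, 6, -5.5], 0, 0.05],
    [[0, 6, -5], 0, 0.05],
    [[0, 6.5, -5], 0, 0.05],
    [[0, 6, -4], 0, 0.05],
    [[0, 0, 0], 0, 0.05],
  ],
)

```text
clock: 18.65
eef_pos: [575.6, -214.6, 415.3]
tcp_rot: [-3.08, 0.008, 1.298]
contact_force: [-1.7, -1.4, -7.7]
opening: 0.114
```

```bash
python3 - <<'E'
from lib import *
from rig import *
cover(sense())
E
```

```text
angle 42.8 radius 190.6 of 186.8; F [-1.7 -1.4 -7.7] open 0.114 rpy [-3.08   0.008  1.298] t 18.65
to 50deg, tool shift [-0.1 22.3 -9.2]
```

>>> step_arm(
  commands=[
    [[0, 5, -3], 0, 0.05],
    [[0, 6, -3], 0, 0.05],
    [[0, 5, -2], 0, 0.05],
    [[0, 4, -1.5], 0, 0.05],
    [[0, 0, 0], 0, 0.05],
    [[0, 0, 0], 0, 0.05],
  ],
)

```text
clock: 19.4
eef_pos: [593.6, -219.6, 425.4]
tcp_rot: [-3.071, 0.008, 1.298]
contact_force: [-4.7, -0.9, -4.4]
opening: 0.11
```

```bash
python3 - <<'E'
from lib import *
from rig import *
cover(sense())
a=grab_frame("scene");b=grab_frame("side")
cv2.imwrite("pics/s6.png",a);cv2.imwrite("pics/d6.png",b)
o=np.zeros((600,800,3),np.uint8)
A=cv2.resize(a[130:290,130:370],None,fx=2.5,fy=2.5);B=cv2.resize(b[110:240,180:340],None,fx=2.5,fy=2.5)
A=cv2.resize(a[130:290,150:350],(400,320));B=cv2.resize(b[110:330,150:400],(400,352))
A=cv2.resize(a[140:290,160:360],(800,600));cv2.imwrite("pics/s6c.png",A);cv2.imwrite("pics/d6c.png",cv2.resize(b[100:340,140:400],(650,600)))
E
```

```text
angle 48.8 radius 191.3 of 186.8; F [-4.7 -0.9 -4.4] open 0.11 rpy [-3.071  0.008  1.298] t 19.4
to 50deg, tool shift [0.  5.6 2. ]
```

View pics/s6c.png

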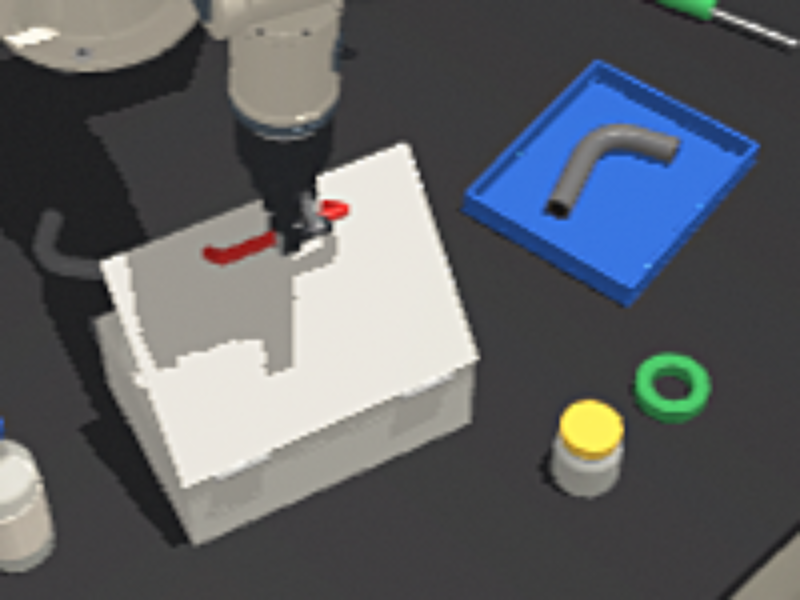

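View pics/d6c.png

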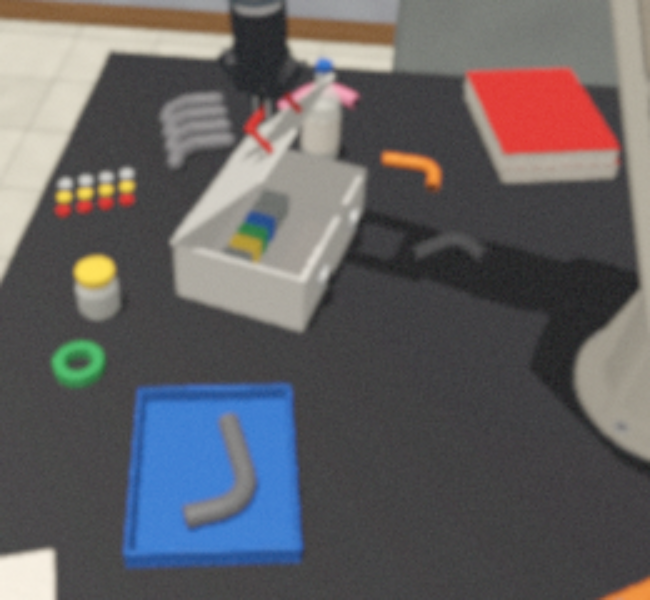

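The scene crop shows the elbow flat in the tray and the cover raised, with its front corners at (407,143) and (100,262). The side crop agrees, and the jar, tape and bottle look untouched. Next I measure the angle from the corners.

```bash
python3 - <<'E'
from lib import *
yb=np.radians(-15.6);bx=np.array([np.cos(yb),np.sin(yb),0]);by=np.array([-bx[1],bx[0],0])
m=cams["scene"];R=np.array(m["R"]);C=-R.T@np.array(m["t"])
for O in([566.5,-213.5,0],[564,-212,0]):
  O=np.array(O)
  for uv,y in(((160+407/4,140+143/4),143),((160+100/4,140+262/4),-143)):
    d=np.array([(uv[0]-m["cx"])/m["fx"],(uv[1]-m["cy"])/m["fy"],1])@R
    X=C+d*((y-(C-O)@by)/(d@by))-O;x=X@bx-100;z=X[2]-100
    print(x.round(1),z.round(1),"len",np.hypot(x,z).round(1),"angle",(np.degrees(np.arctan2(z,-x))-np.degrees(np.arctan(6/203))).round(1))
E
```

```text
-130.3 154.1 len 201.8 angle 48.1
-128.4 159.4 len 204.7 angle 49.5
-128.9 152.3 len 199.5 angle 48.1
-128.6 155.5 len 201.8 angle 48.7
```

>>> step_arm(
  commands=[
    [[0, 3, -0.5], 0, 0.05],
    [[0, 0, 0], 0, 0.05],
    [[0, 0, 0], 0, 0.05],
    [[0, 0, 0], 0, 0.05],
    [[0, 0, 0], 0, 0.05],
  ],
)

```text
clock: 20.12
eef_pos: [595.6, -220.1, 426.2]
tcp_rot: [-3.068, 0.008, 1.298]
contact_force: [-4.7, 0.1, -4.3]
opening: 0.111
```

```bash
python3 - <<'E'
from lib import *
from rig import *
cover(sense())
for i in range(8): grab_frame("side")
a=grab_frame("scene");cover(sense());print(abs(sense()["qvel"]).max())
cv2.imwrite("pics/s7c.png",cv2.resize(a[140:290,160:360],(800,600)))
E
```

```text
angle 49.4 radius 191.3 of 186.8; F [-4.7  0.1 -4.3] open 0.111 rpy [-3.068  0.008  1.298] t 20.12
to 50deg, tool shift [0.  4.1 2.9]
angle 49.3 radius 191.3 of 186.8; F [-5.1  0.1 -4.1] open 0.109 rpy [-3.068  0.008  1.298] t 20.57
to 50deg, tool shift [0.  4.1 2.9]
0.0021490219403918244
```

View pics/s7c.png

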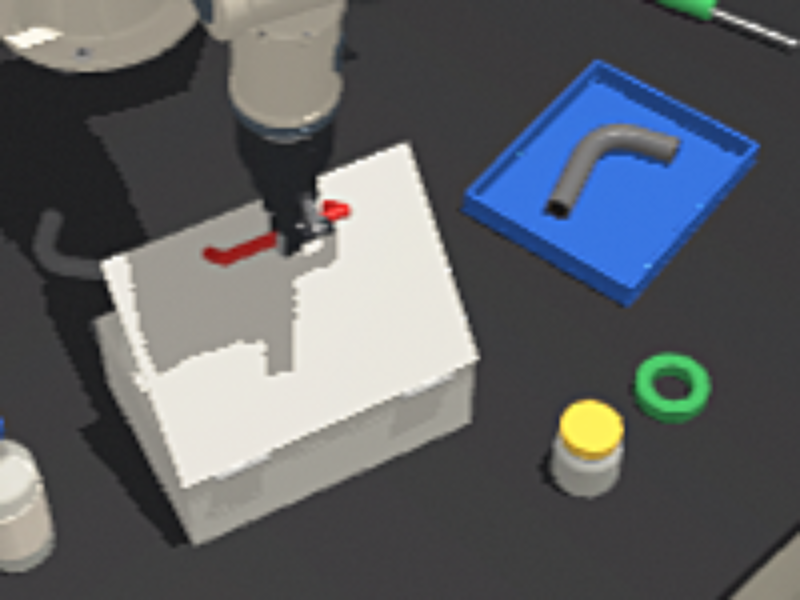

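The cover is held steady at about 49°, its front corners are still at (407,143) and (100,262), and the elbow is flat in the tray. I'm handing the job in.

```bash
python3 -c "from rig import *; print(sign_off())"
```

```text
the job is handed in; nothing more can be done
None
```

I moved the elbow off the shut cover and laid it flat in the blue tray. It touched the tray floor before I released it. I then raised the cover by its red handle and handed the job in at about 20.6 s, still gripping the handle.

- **Cover angle:** the arm pose gives 49.3°, unchanged over the last 0.45 s. The cover corners in the scene picture gave 48.1–49.5° just before a final nudge of about half a degree. I didn't re-measure them after it.
- **Disagreement:** the grip point's distance from the hinge came out at 191 mm, against the expected 187 mm. I put this down to the bar slipping slightly in the pads or to calibration; the corner measurement doesn't depend on it.
- **Tool tilt:** the tool had tilted about 4° from vertical by the end, with no visible effect.
- **Other objects:** the jar, tape roll and bottle look undisturbed in the last pictures. Only part of the screwdriver was in those crops. The arm did not go near it.

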